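# Drive the broken stub out of a mallet head

### The arm

A 6-joint arm with a two-finger parallel gripper is mounted at the origin on the work surface. World frame = base frame: x ahead of the robot, y to its left, z up, the work surface at z = 0. Lengths are in mm, angles in rad, forces in N, time in s.
With the tool pointing down it reaches from about 400 to 825 mm from the base axis. Payload 7 kg.
Tool frame: the origin (TCP) lies at the very end of the fingers, on their centre line; the grasp point (between the pads) lies 19 mm behind it; z points along the fingers, y is the direction in which the jaws open and shut (so a half turn about z gives the same grasp; the last joint's range is limited). The gripper opens to 88 mm and grips with 3 to 60 N. Pads are 19 mm wide; open, the fingers measure 130 mm over their backs; the gripper's body (78 mm by 193 mm) begins 47 mm behind the grasp point.
Start: joints at [-0.989, 0.359, 0.012, 0, -1.224, -0.288], TCP at [195.448, -646.061, 226.561] pointing down, gripper open.
Joint ranges: [-3.07, 3.07], [-1.43, 2.12], [-1.02, 1.25], [-3.03, 1.67], [-3.05, -0], [-3.03, 3.03]. Speed limits (rad/s): [2.39, 2.39, 3.01, 3.14, 3.14, 3.14].

### API

Orientations are given as a unit quaternion [x, y, z, w].
In Python, from plant import bot gives the robot as it stands. Calls block until the motion is done:
- bot.move_ptp(position, orientation): joint-space move of the TCP to a pose.
- bot.line_to(position, velocity=150, ori=None): straight line of the TCP; ori=None keeps the orientation; velocity is the mean speed in mm/s.
- bot.move_joints(angles): joint-space move.
- bot.move_gripper(opening, force=None): finger opening in mm; force is the grip in N (None keeps the last); returns when the fingers have stopped.
- bot.pause(seconds).
- bot.solve_ik(position, orientation): joint angles nearest the present ones, or None.
- bot.read_state(): the state.
- bot.camera(name): name is "scene" or "side" or "wrist"; returns the picture (480x640x3 uint8, red, green, blue); there is no depth.
- bot.get_calibration(name): a dict with "fx", "fy", "cx", "cy" (pixels), "distortion" ([k1, k2, p1, p2, k3] as OpenCV has them; the pictures are not rectified), "view" (4x4, takes a point from world to camera coordinates); the wrist camera has in their place "T_tool_cam" (4x4, takes a point from camera to tool coordinates, whose origin is the TCP and whose axes are the flange's). Camera axes: x right, y up, looking along -z (the intrinsics and any distortion apply to the point x, -y, -z); pixel columns grow to the right and rows downward; lengths in mm; the calibration is good to about 2 mm. A picture is of the moment at which its call begins: read the wrist's pose just before it. get_calibration takes no time and is no camera call.
A pose or a line that the arm cannot do raises bot.Unreachable and nothing moves.
- bot.close_job(): hands the job in, once; it reports no verdict.
The state is a dict: "t": time; "joint_pos": joint angles; "qvel": joint speeds; "tau": joint torques, N m; "tcp_pos": TCP position; "eef_rot": TCP orientation; "contact_force": force on the tool from outside, world axes, zero at the start; "moment": the same for the moment, N m; "width": finger opening in mm.
Only numpy, scipy, OpenCV 4.12 (cv2) and the standard library are available. Lean on these libraries where they do the work, as an engineer would, in place of code of your own. Each camera call takes 0.05 s, during which the arm holds its last target.

### The job

The handle of the turned mallet head on the slotted stand has snapped and its stub is stuck in the bore: take the steel drift out of its drilled block, feel for the bore with its nose and push the stub out downwards until it is clear below the head. Press slowly and with care, never with more than about 4 kg (40 N) on the head or stub. Then put the drift back in its block, hanging by its collar as before, and leave everything else on the bench where it is.

Things in the scene. Friction and masses are not known exactly. Their poses are not given: they have to be found in the camera images.
- stand: Fixed plywood base 170 x 130 x 18 mm with two wooden rails along its x, tops 52 mm above the bench, an open slot 40 mm wide between them. On the rails, between small cleats, stands the mallet head: a wooden cylinder 84 mm in diameter, 60 mm tall (underside 52 mm, top face 112 mm above the bench), with a vertical through bore. Origin: centre of the base's underside, z up.
- stand_mid (a point): Middle of the stand at the height of the head's top face; axes as the stand. The head was pushed on by hand and stands off this middle: the axis of its bore (20 mm in diameter, square rim) lies 6 to 9 mm from here in an unknown horizontal direction. No reading gives it: feel for it with the nose on the top face (or see it). The head stays put when pressed.
- stub (a joint): How far the stub has moved down, m. The stub is a 30 mm long wooden plug in the lower end of the bore; at 0 it is flush with the head's underside, its top 30 mm below the head's top face. Starts at 0 to 0.005, is clear of the head at 0.030, lands on the stand's base (stop) at 0.034. It rubs with 9 N plus 1.5 N per 10 mm/s of speed, and stays where left.
- drift: Ejector rod, loose, about 0.25 kg, upright in its block. Origin: centre of its lower end (nose), z up the rod. Steel shank 17 mm in diameter, 80 mm long, nose bevelled to 14 mm over the last 2 mm; steel collar 32 mm in diameter from 80 to 88 mm; round wooden handle 26 mm in diameter from 88 to 150 mm. At the start the collar rests on the block, the nose 10 mm above the bench.
- drift_tip (a point): The centre of the drift's nose (same point as its origin).
- drift_grip (a point): The middle of the wooden handle, on the rod's axis, 122 mm above the nose.
- block: Fixed dark wooden block 85 x 85 x 90 mm with one vertical through hole 22 mm in diameter in the middle of its top, which holds the drift by its collar. Origin: centre of its underside, z up; the hole's mouth is 90 mm above it.
- gouge: Bystander, to be left alone: a carver's gouge lying flat, round wooden handle 110 mm long and 23 mm thick, flat steel blade. Origin at its underside.
- wide_gouge: Bystander, to be left alone: a second, longer gouge lying flat, handle 130 mm. Origin at its underside.
- pencil: Bystander, to be left alone: a flat blue carpenter's pencil, 160 mm long, 8 mm thick. Origin at its underside.
- stone: Bystander, to be left alone: a grey sharpening stone, 150 x 50 x 22 mm. Origin at its underside.
- mallet: Bystander, to be left alone: a whole turned wooden mallet standing on its head, 90 mm in diameter, 216 mm tall. Origin at its underside.
- wax: Bystander, to be left alone: a closed amber glass jar, 72 mm in diameter, 60 mm tall. Origin at its underside.
- bottle: Bystander, to be left alone: a green water bottle standing, 70 mm in diameter, 200 mm tall. Origin at its underside.
Mind the look-alikes: they are no part of the job. What is shaped like the stand but blue, green or purple is not meant.

How it is judged (in metres and radians):
On the way, in this order (a step that is already met when the one before it is completed fails the run):
1. the drift is drawn out of its block (z of drift_tip in the frame of block above 0.095 m), for 0.1 s.
2. the drift stands in the mallet head's bore and has pushed the stub clear below the head (value of joint stub above 0.0305 m and horizontal distance between drift_tip and stand_mid below 0.016 m and z of drift_tip in the frame of stand below 0.056 m), for 0.1 s.
At the end, for the whole second after the job is handed in: The stub is clear of the head (moved down more than 30.5 mm) and the drift hangs at rest in its block again: upright within 0.08 rad, nose within 8 mm of the hole's axis and 6 to 13 mm above the bench, collar on the block (value of joint stub above 0.0305 m and horizontal distance between drift_tip and block below 0.008 m and z of drift_tip in the frame of block between 0.006 and 0.013 m and angle between drift's own z axis and vertical below 0.08 rad and linear speed of drift below 0.02 m/s); the robot touches nothing.
It fails at once if the drift presses on the mallet head, stub or stand with more than 40 N (contact force between drift and stand above 40 N).
It fails at once if the robot itself presses on the mallet head or stand with more than 40 N (contact force between any of the fingers, the arm and stand above 40 N).
It fails at once if a bystander is moved by more than 30 mm or knocked over (distance of any of gouge, wide_gouge, pencil, stone, mallet, wax, bottle from where it was at the start of the episode above 0.03 m or angle between any of mallet, wax, bottle's own z axis and vertical above 0.5 rad).
It also fails if it takes over 64 s, if anything falls off the work surface, if the arm or the gripper's body presses on something with over 40 N, if the wrist force passes 120 N, or if a joint passes its speed limit or range.

## Working session

There is one attempt and no reset: what is moved stays moved. The work goes in short steps, each a Python script; the robot and the scene stay as the last script left them, time stands still between calls to the robot, and variables do not carry over. Pictures are saved under pics/ and viewed, and the job is handed in when it is done.

```bash
ls; mkdir -p pics; python3 - <<'E'
from plant import bot
import cv2,numpy as np
s=bot.read_state(); print({k:np.round(v,3).tolist() if k!='t' else v for k,v in s.items()})
for n in("scene","side","wrist"):
    im=bot.camera(n); cv2.imwrite(f"pics/{n}0.png",im[:,:,::-1])
    c=bot.get_calibration(n); print(n,{k:np.round(v,4).tolist() for k,v in c.items()})
E
```

```text
pics
{'t': 0.0, 'joint_pos': [-0.989, 0.359, 0.011, -0.0, -1.224, -0.288], 'qvel': [-0.001, 0.0, -0.001, -0.001, 0.003, -0.0], 'tau': [-0.001, -58.271, 29.306, 6.997, 0.007, -0.0], 'tcp_pos': [195.314, -645.613, 225.624], 'eef_rot': [-0.146, 0.989, 0.001, -0.0], 'contact_force': [0.384, -0.069, 0.396], 'moment': [0.02, 0.028, 0.043], 'width': 88.002}
scene {'fx': 436.3655, 'fy': 436.3655, 'cx': 323.141, 'cy': 238.0141, 'distortion': [-0.0241, 0.0, 0.0, 0.0, 0.0], 'view': [[-0.6415, 0.7668, -0.0217, 317.4166], [-0.4562, -0.3586, 0.8144, 165.8474], [0.6168, 0.5323, 0.5799, -1455.9865], [0.0, 0.0, 0.0, 1.0]]}
side {'fx': 584.2531, 'fy': 584.2531, 'cx': 293.7221, 'cy': 231.6336, 'distortion': [-0.0123, 0.0, 0.0, 0.0, 0.0], 'view': [[-0.9634, -0.2676, -0.0173, 509.2038], [0.1885, -0.7217, 0.666, -155.6905], [-0.1907, 0.6384, 0.7458, -1616.4584], [0.0, 0.0, 0.0, 1.0]]}
wrist {'fx': 384.5826, 'fy': 384.5826, 'cx': 316.6598, 'cy': 235.7883, 'distortion': [-0.0435, 0.0, 0.0, 0.0, 0.0], 'T_tool_cam': [[-0.0006, 0.9565, 0.2918, 79.3819], [1.0, 0.0007, -0.0002, 0.797], [-0.0004, 0.2918, -0.9565, -158.864], [0.0, 0.0, 0.0, 1.0]]}
```

View pics/scene0.png

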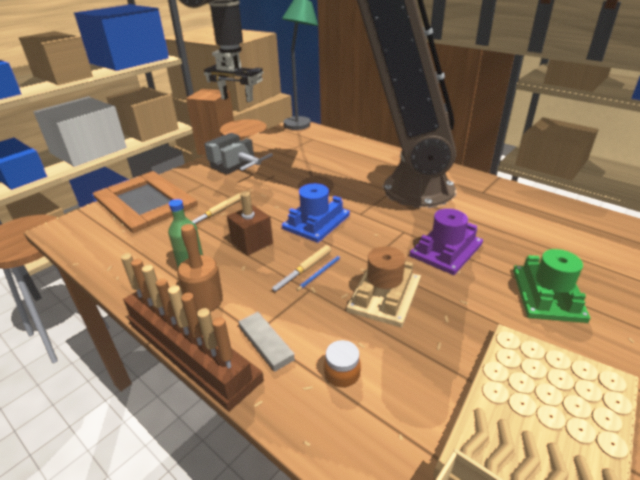

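View pics/side0.png

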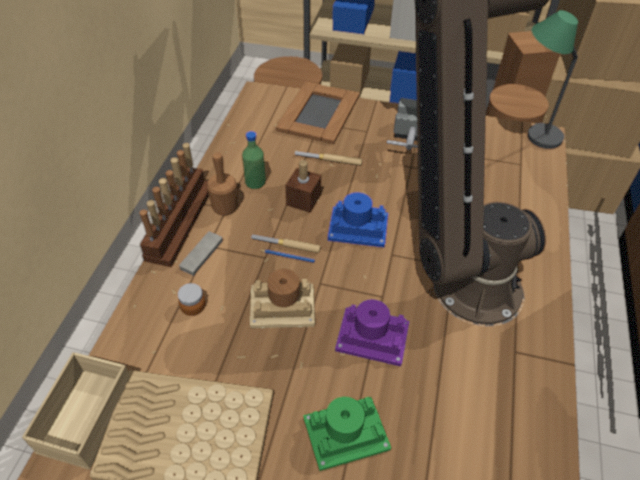

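View pics/wrist0.png

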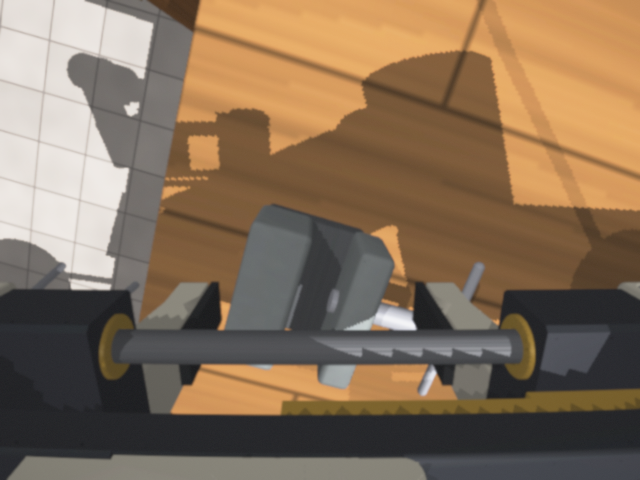

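The scene view (pixels are scene/side) shows the following candidates:
- **Stand:** natural wood at (385,285)/(282,300). The look-alikes are blue (315,210)/(358,220), purple (449,238)/(373,330) and green (555,283)/(346,430).
- **Drift:** in the dark block at (249,225)/(304,187). The look-alikes are the tool rack handles at (180,310) and the whole mallet at (200,275).

I choose the natural-wood stand and the dark block, and I'll check both in close crops.

```bash
cat > h.py <<'E'
import numpy as np,cv2
from plant import bot
def und(c,p):
    K=np.array([[c['fx'],0,c['cx']],[0,c['fy'],c['cy']],[0,0,1.]])
    q=cv2.undistortPoints(np.array([[p]],float),K,np.array(c['distortion'],float))[0,0]
    return np.array([q[0],-q[1],-1.])
def ray(n,p,T=None):
    c=bot.get_calibration(n); d=und(c,p)
    if T is None:
        V=np.array(c['view']); R=V[:3,:3]; return -R.T@V[:3,3], R.T@d/np.linalg.norm(d)
    M=T@np.array(c['T_tool_cam']); return M[:3,3], M[:3,:3]@d/np.linalg.norm(d)
def onz(r,z): return r[0]+r[1]*(z-r[0][2])/r[1][2]
def tri(a,b):
    A=np.array([a[1],-b[1]]).T; s=np.linalg.lstsq(A,b[0]-a[0],rcond=None)[0]
    p,q=a[0]+s[0]*a[1],b[0]+s[1]*b[1]; return (p+q)/2,np.linalg.norm(p-q)
def tcpT(s=None):
    from scipy.spatial.transform import Rotation as R
    s=s or bot.read_state(); T=np.eye(4); T[:3,:3]=R.from_quat(s['eef_rot']).as_matrix(); T[:3,3]=s['tcp_pos']; return T
def proj(n,P,T=None):
    c=bot.get_calibration(n)
    V=np.array(c['view']) if T is None else np.linalg.inv(T@np.array(c['T_tool_cam']))
    q=V[:3,:3]@np.array(P,float)+V[:3,3]; K=np.array([[c['fx'],0,c['cx']],[0,c['fy'],c['cy']],[0,0,1.]])
    return cv2.projectPoints(np.array([[q[0],-q[1],-q[2]]]),np.zeros(3),np.zeros(3),K,np.array(c['distortion'],float))[0][0,0]
def grip_q(yaw):
    # tool down, jaw (tool y) direction at angle yaw in world
    from scipy.spatial.transform import Rotation as R
    y=np.array([np.cos(yaw),np.sin(yaw),0]); z=np.array([0,0,-1.]); x=np.cross(y,z)
    return R.from_matrix(np.array([x,y,z]).T).as_quat()
E
python3 - <<'E'
import cv2,numpy as np
def crop(n,x,y,w,h,k):
    im=cv2.imread(f"pics/{n}0.png")[y:y+h,x:x+w]; return cv2.resize(im,(w*k,h*k),interpolation=cv2.INTER_CUBIC)
a=crop("scene",215,180,70,80,5);b=crop("side",270,150,70,80,5)
cv2.imwrite("pics/cblk.png",np.hstack([a,b]))
a=crop("scene",340,235,90,95,4);b=crop("side",240,255,90,95,4)
cv2.imwrite("pics/cstd.png",np.hstack([a,b]))
E
```

```text
(no output)
```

View pics/cblk.png

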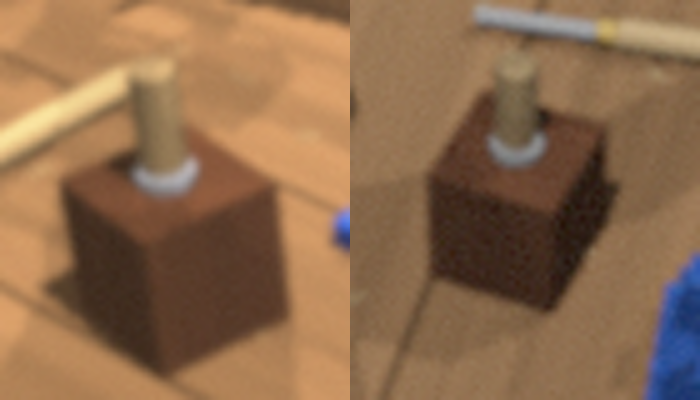

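View pics/cstd.png

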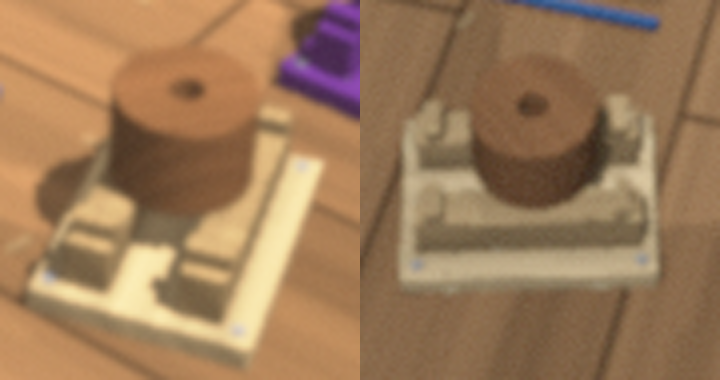

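The crops confirm both choices: a dark block with a steel collar and wooden handle, and a natural-wood stand with a brown head. The bore is visible at scene ≈(386.6,256.6) and side ≈(282.6,280.6). Next I measure.

```bash
python3 - <<'E'
from h import *
def S(n,x,y,k,px,py): return ray(n,((px+.5)/k-.5+x,(py+.5)/k-.5+y))
np.set_printoptions(precision=1,suppress=True)
def pr(l,a,b,z):
    t,e=tri(a,b); print(l,'tri',t,'gap',round(e,1),'sc',onz(a,z)[:2],'si',onz(b,z)[:2])
B=lambda px,py:S('scene',215,180,5,px,py); Bs=lambda px,py:S('side',270,150,5,px-350,py)
pr('handletop',B(152,66),Bs(517,62),160)
pr('collar',B(166,174),Bs(517,146),96)
for n,a,b in (('A',(63,183),(553,212)),('A2',(63,183),(607,130)),('A3',(63,183),(485,98)),('A4',(63,183),(430,178))):
    pr(n,B(*a),Bs(*b),90)
for a in((63,183),(150,245),(275,185),(195,128)): print('sc',onz(B(*a),90)[:2])
for a in((430,178),(485,98),(607,130),(553,212)): print('si',onz(Bs(*a),90)[:2])
H=lambda px,py:S('scene',340,235,4,px,py); Hs=lambda px,py:S('side',240,255,4,px-360,py)
pr('bore',H(187,88),Hs(532,104),112)
print('bolts sc',[onz(H(*a),18)[:2] for a in((302,165),(49,276),(238,330))])
print('bolts si',[onz(Hs(*a),18)[:2] for a in((418,264),(643,259))])
print('base corners sc',[onz(H(*a),18)[:2] for a in((28,292),(246,352),(323,160))])
print('base si',[onz(Hs(*a),18)[:2] for a in((400,280),(657,275),(404,118),(652,115))])
# head outline
for n,(x,y,w,h) in dict(scene=(340,235,90,60),side=(240,255,90,55)).items():pass
E
```

```text
handletop tri [ 555.4 -209.9  159.6] gap 0.6 sc [ 556.  -208.7] si [ 555.4 -209.9]
collar tri [ 555.7 -209.9   92.6] gap 1.1 sc [ 558.8 -206.4] si [ 554.6 -205.5]
A tri [ 550.9 -276.7   25.8] gap 75.0 sc [ 593.3 -251.4] si [ 520.5 -161.4]
A2 tri [ 528.2 -335.4   14.1] gap 22.1 sc [ 593.3 -251.4] si [ 506.3 -239.5]
A3 tri [ 588.9 -256.6   84.5] gap 2.6 sc [ 593.3 -251.4] si [ 586.8 -248.9]
A4 tri [ 609.6 -203.5   93.8] gap 52.2 sc [ 593.3 -251.4] si [ 600.1 -171.2]
sc [ 593.3 -251.4]
sc [ 604.2 -169.3]
sc [ 524.2 -159.5]
sc [ 510.3 -237.3]
si [ 600.1 -171.2]
si [ 586.8 -248.9]
si [ 506.3 -239.5]
si [ 520.5 -161.4]
bore tri [502.3 194.2 112.2] gap 0.4 sc [502.3 194.3] si [502.4 193.7]
bolts sc [array([418.1, 229.6]), array([591.7, 166.8]), array([561. , 272.9])]
bolts si [array([560.9, 271.8]), array([418.9, 230. ])]
base corners sc [array([609.3, 165.3]), array([572.3, 285. ]), array([406. , 237.2])]
base si [array([568.4, 286.6]), array([407. , 239.7]), array([607.4, 160.8]), array([442.2, 114.5])]
```

Measured positions:
- **Drift:** axis at ≈(555.5,-209), with the handle top triangulating to z=159.6 (160 expected). The block centre is ≈(556,-205).
- **Bore:** (502.3,194.1), z=112.2 (112 expected).
- **Stand middle:** ≈(506.5,200.6), so the bore offset is 7.7 mm, inside the 6–9 mm given.

Next I check where the tall bystanders are, then go above the drift and look with the wrist camera.

```bash
python3 - <<'E'
from h import *
np.set_printoptions(precision=1,suppress=True)
print('bottle cap',tri(ray('scene',(177,205)),ray('side',(251,136))))
print('mallet top',tri(ray('scene',(190,229)),ray('side',(218,158))))
for n,p in dict(g1=(243,198),g2=(195,220),g3=(328,250),g4=(276,288),).items(): print(n,onz(ray('scene',p),12)[:2])
print('blue head',onz(ray('scene',(314,190)),112),'purple',onz(ray('scene',(450,217)),112))
P=np.array([556,-208,300.]); s=bot.read_state()
for yaw in (-100,-80,-60,-40,-20,0,20,40,60,80):
    for y in (yaw,yaw+180):
        q=bot.solve_ik(P,grip_q(np.radians(y)))
        print(y,None if q is None else np.round(q,2))
E
```

```text
bottle cap (array([ 729. , -249.8,  191.3]), np.float64(1.5430553325027925))
mallet top (array([ 784. , -116. ,  206.7]), np.float64(1.9596211784913384))
g1 [ 417.6 -401.1]
g2 [ 594.4 -416.9]
g3 [462.8  -9.5]
g4 [657.6 -11.4]
blue head [ 371.2 -133.9  112. ] purple [265.2 230.8 112. ]
-100 [-0.   0.2 -0.1  0.  -1.3  1.4]
80 [-0.   0.2 -0.1  0.  -1.3 -1.7]
-80 [-0.   0.2 -0.1  0.  -1.3  1.8]
100 [-0.   0.2 -0.1  0.  -1.3 -1.4]
-60 [-0.   0.2 -0.1  0.  -1.3  2.1]
120 [-0.   0.2 -0.1  0.  -1.3 -1. ]
-40 [-0.   0.2 -0.1  0.  -1.3  2.5]
140 [-0.   0.2 -0.1  0.  -1.3 -0.7]
-20 [-0.   0.2 -0.1  0.  -1.3  2.8]
160 [-0.   0.2 -0.1  0.  -1.3 -0.3]
0 None
180 [-0.   0.2 -0.1  0.  -1.3  0. ]
20 [-0.   0.2 -0.1  0.  -1.3 -2.8]
200 [-0.   0.2 -0.1  0.  -1.3  0.4]
40 [-0.   0.2 -0.1  0.  -1.3 -2.4]
220 [-0.   0.2 -0.1  0.  -1.3  0.7]
60 [-0.   0.2 -0.1  0.  -1.3 -2.1]
240 [-0.   0.2 -0.1  0.  -1.3  1.1]
80 [-0.   0.2 -0.1  0.  -1.3 -1.7]
260 [-0.   0.2 -0.1  0.  -1.3  1.4]
```

Bottle (729,-250) and mallet (784,-116) are well clear of a grasp with the jaws along y and the camera on the robot's side.

```bash
python3 - <<'E'
from h import *
bot.move_gripper(60)
bot.move_ptp([556,-208,300],grip_q(np.radians(100)))
s=bot.read_state(); print(s['t'],s['tcp_pos'],s['width'],s['contact_force'])
im=bot.camera('wrist'); cv2.imwrite('pics/w1.png',im[:,:,::-1]); np.save('T1.npy',tcpT(s))
print(proj('wrist',[555.5,-209,160],tcpT(s)))
E
```

```text
2.9083 [ 555.70182827 -208.73218129  299.83654452] 60.112549760495305 [0.47738629 0.50716496 0.70694407]
[315.36129582 221.68204331]
```

View pics/w1.png

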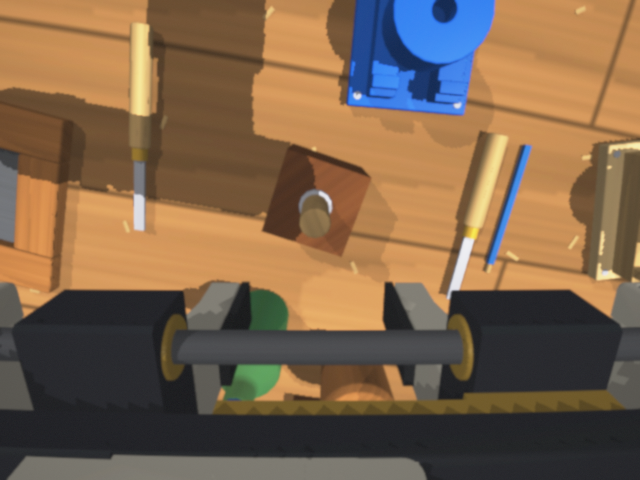

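The wrist picture shows the handle top at ≈(314.5,223), against a predicted (315.4,221.7). The block's top corners are at (291,145), (370,177), (342,255) and (263,228). I'll compute the hole from these, then grasp.

```bash
python3 - <<'E'
from h import *
np.set_printoptions(precision=1,suppress=True)
T=np.load('T1.npy')
C=[onz(ray('wrist',p,T),90) for p in((291,145),(370,177),(342,255),(263,228))]
print(C,'ctr',np.mean(C,0), [np.linalg.norm(C[i]-C[i-1]) for i in range(4)])
print('handle',onz(ray('wrist',(314.5,223),T),160),'collar',onz(ray('wrist',(315.5,205),T),98))
q=grip_q(np.radians(100))
bot.line_to([555.5,-208.5,200],150)
bot.line_to([555.5,-208.5,113],60)
print(bot.read_state()['tcp_pos'],bot.read_state()['contact_force'])
bot.move_gripper(20,55)
s=bot.read_state(); print(s['t'],s['tcp_pos'],s['width'],s['contact_force'],s['moment'])
E
```

```text
[array([ 504.5, -241.3,   90. ]), array([ 521.1, -162. ,   90. ]), array([ 603.7, -173.3,   90. ]), array([ 589.2, -256.3,   90. ])] ctr [ 554.6 -208.2   90. ] [np.float64(86.0370331258044), np.float64(80.99014255723708), np.float64(83.3648983966858), np.float64(84.28639885970651)]
handle [ 556.7 -209.5  160. ] collar [ 555.4 -209.1   98. ]
[ 555.7 -208.6  113.4] [ 1.  -0.1  0.6]
6.0333 [ 555.7 -208.7  113.2] 24.951651546581815 [ 0.1 -1.3  1.3] [-0.5 -0.1  0. ]
```

```bash
python3 - <<'E'
from h import *
np.set_printoptions(precision=1,suppress=True)
bot.line_to([555.6,-208.7,133],30)
s=bot.read_state(); print(s['contact_force'],s['moment'],s['width'])
bot.line_to([555.6,-208.7,258],80)
s=bot.read_state(); print(s['t'],s['tcp_pos'],s['width'],s['contact_force'],s['moment'])
for n in('scene','side'):
    im=bot.camera(n); cv2.imwrite(f'pics/{n}2.png',im[:,:,::-1])
print('wrist-expected nose',s['tcp_pos'][2]-103)
a,b=proj('scene',[555.6,-208.7,155]),proj('side',[555.6,-208.7,155]);print(a,b)
def crop(n,c):
    x,y=int(c[0])-35,int(c[1])-60
    print(n,x,y); return cv2.resize(cv2.imread(f'pics/{n}2.png')[y:y+100,x:x+70],None,fx=5,fy=5,interpolation=cv2.INTER_CUBIC)
cv2.imwrite('pics/c2.png',np.hstack([crop('scene',a),crop('side',b)]))
E
```

```text
[ 0.5 -0.7 -2.2] [-0. -0. -0.] 25.45395058351029
8.5667 [ 555.4 -208.6  257.4] 25.187306192292894 [-0.7  0.4 -2.8] [-0.1 -0.  -0. ]
wrist-expected nose 154.4167368576263
[245.4 194.4] [302.8 163.5]
scene 210 134
side 267 103
```

View pics/c2.png

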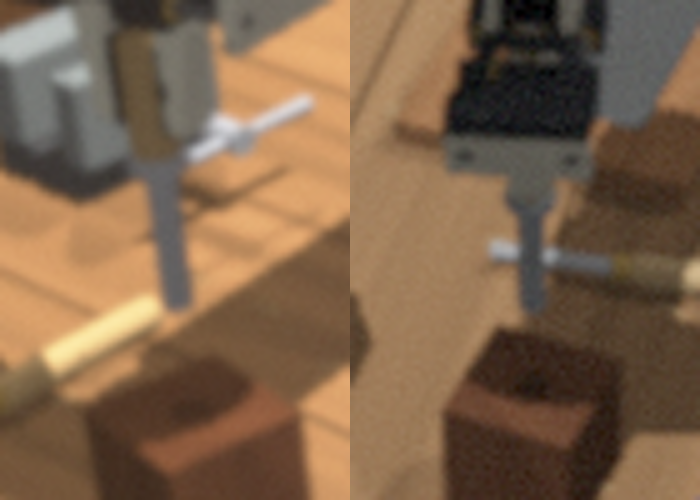

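The drift is out and upright. Its nose is at scene (245.4,194.6) and side (303.4,164.6), within about 1 px of prediction. The empty hole is visible at scene ≈(248.9,216) and side ≈(303.6,180). Next I move above the head.

```bash
python3 - <<'E'
from h import *
np.set_printoptions(precision=1,suppress=True)
print('hole',tri(ray('scene',(248.9,216)),ray('side',(303.5,180))),onz(ray('scene',(248.9,216)),90),onz(ray('side',(303.5,180)),90))
print('nose',tri(ray('scene',(245.4,194)),ray('side',(303.4,163.8))))
bot.move_ptp([502.3,194.2,258],grip_q(np.radians(135)))
s=bot.read_state(); print(s['t'],s['tcp_pos'],s['width'],s['contact_force'],s['moment'])
bot.line_to([502.3,194.2,228],60)
s=bot.read_state(); print(s['t'],s['tcp_pos'],s['contact_force'])
np.save('T3.npy',tcpT(s))
for n in('scene','side','wrist'):
    im=bot.camera(n); cv2.imwrite(f'pics/{n}3.png',im[:,:,::-1])
P=[s['tcp_pos'][0],s['tcp_pos'][1],s['tcp_pos'][2]-103]
a,b=proj('scene',P),proj('side',P);print(a,b)
def crop(n,c):
    x,y=int(c[0])-35,int(c[1])-50
    print(n,x,y); return cv2.resize(cv2.imread(f'pics/{n}3.png')[y:y+100,x:x+70],None,fx=5,fy=5,interpolation=cv2.INTER_CUBIC)
cv2.imwrite('pics/c3.png',np.hstack([crop('scene',a),crop('side',b)]))
E
```

```text
hole (array([ 554. , -209.1,   87.6]), np.float64(0.4280348158013884)) [ 556.4 -205.7   90. ] [ 553.4 -206.9   90. ]
nose (array([ 554.1, -209.6,  154.5]), np.float64(1.6356917737481529))
10.175 [502.6 193.5 258. ] 25.677797092821763 [ 0.4 -0.6 -1.9] [ 0.   0.1 -0.1]
10.825 [502.4 194.2 228. ] [ 0.5  0.1 -1.9]
[386.7 252. ] [282.4 277.7]
scene 351 202
side 247 227
```

View pics/c3.png

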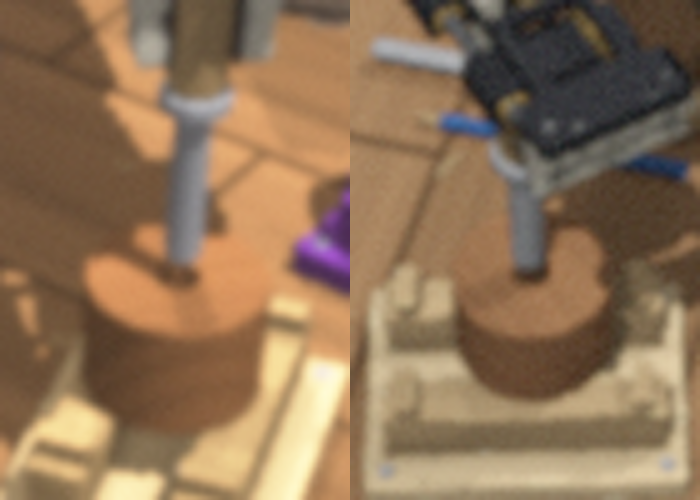

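View pics/wrist3.png

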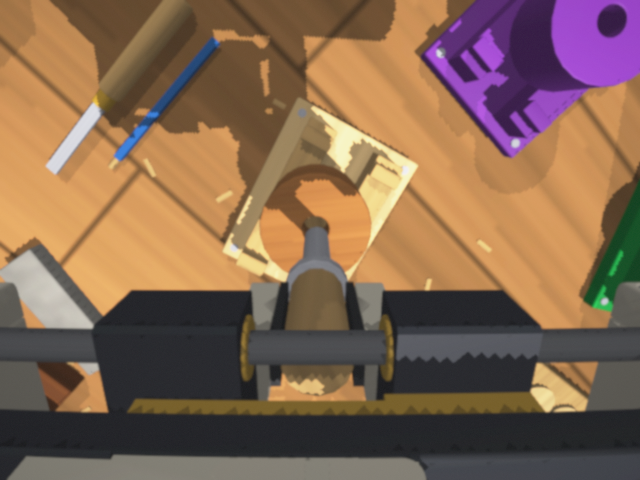

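The nose is right above the bore in all three views: wrist shows the nose at (317,232) and the bore's rim at (316,222) just beyond it. Next I feel downwards in 1 mm steps with force checks.

```bash
cat >> h.py <<'E'
def feel(x,y,z0,z1,step,v,lim,base):
    """step down until |dF| > lim; returns (z, dF)"""
    z=z0; d=np.zeros(3); log=[]
    while z>z1+1e-6:
        z=max(z1,z-step); bot.line_to([x,y,z],v)
        s=bot.read_state(); d=np.array(s['contact_force'])-base; log.append((round(z,1),)+tuple(np.round(d,1)))
        if np.linalg.norm(d)>lim: break
    return z,d,log
E
python3 - <<'E'
from h import *
np.set_printoptions(precision=1,suppress=True)
bot.line_to([502.3,194.2,219],30)
bot.pause(.1); base=np.mean([bot.read_state()['contact_force']],0); print('base',base)
np.save('base.npy',base)
z,d,log=feel(502.3,194.2,219,210,1,10,5,base)
print(z,d,log); s=bot.read_state(); print(s['t'],s['tcp_pos'],s['moment'])
E
```

```text
base [-0.3  0.6 -2.1]
210 [ 0.4 -0.7  0. ] [(218, np.float64(1.0), np.float64(0.2), np.float64(-0.8)), (217, np.float64(0.0), np.float64(-1.0), np.float64(-0.6)), (216, np.float64(0.1), np.float64(-0.4), np.float64(0.3)), (215, np.float64(1.0), np.float64(-1.0), np.float64(-0.8)), (214, np.float64(-0.3), np.float64(-0.6), np.float64(-0.8)), (213, np.float64(0.5), np.float64(-0.5), np.float64(0.6)), (212, np.float64(-0.1), np.float64(-1.6), np.float64(-0.6)), (211, np.float64(0.0), np.float64(-0.7), np.float64(0.1)), (210, np.float64(0.4), np.float64(-0.7), np.float64(0.0))]
13.775 [502.3 194.2 209.9] [-0.3  0.   0. ]
```

No contact force with the nose nominally 5 mm below the top face, so it is in the bore. I continue to the stub.

```bash
python3 - <<'E'
from h import *
base=np.load('base.npy')
z,d,log=feel(502.3,194.2,210,188,2,15,7,base); print(z,d.round(1))
if z<=188.01: z,d,log=feel(502.3,194.2,188,178,1,6,6,base); print(z,d.round(1))
for l in log: print(*l)
s=bot.read_state(); print(s['t'],s['tcp_pos'],s['moment'],s['width'])
E
```

```text
188 [ 1.3 -2.2 -0.8]
182 [-2.5 -3.3  8.2]
187 -0.0 -2.6 -0.0
186 0.6 -2.4 0.2
185 0.3 -1.8 -1.3
184 0.1 -2.0 1.1
183 -0.1 -2.6 2.2
182 -2.5 -3.3 8.2
18.7917 [502.62956096 194.28358479 182.90269357] [-1.04236111  1.02796128 -0.0174383 ] 25.190638433789136
```

Contact with the stub at TCP z≈182.5 (nose ≈79.5, i.e. stub ≈2.5 mm in). This is within its 0–5 mm start range. I press on slowly.

```bash
python3 - <<'E'
from h import *
base=np.load('base.npy')
z,d,log=feel(502.3,193.8,182,153,1.5,8,22,base); print(z,d.round(1))
for l in log: print(*l)
s=bot.read_state(); print(s['t'],s['tcp_pos'],s['moment'],s['width'])
E
```

```text
153 [-2.7 -2.7 11.9]
180.5 -2.4 -2.3 10.3
179.0 -3.0 -1.2 9.9
177.5 -2.1 -1.5 10.7
176.0 -3.1 -3.6 10.9
174.5 -2.6 -2.7 10.1
173.0 -2.9 -3.1 10.7
171.5 -3.0 -3.4 11.2
170.0 -3.0 -2.9 11.1
168.5 -2.3 -3.7 10.4
167.0 -2.9 -3.0 11.1
165.5 -3.1 -1.9 11.1
164.0 -2.8 -2.6 12.0
162.5 -3.3 -3.1 12.6
161.0 -3.2 -2.5 11.5
159.5 -3.3 -2.9 11.6
158.0 -3.5 -2.3 11.2
156.5 -3.6 -2.8 12.0
155.0 -2.8 -2.5 11.5
153.5 -2.7 -2.8 11.3
153 -2.7 -2.7 11.9
25.3833 [502.69433017 194.05013877 154.22706265] [-0.82912624  1.54181356  0.02645519] 25.389863027239162
```

The friction is steady at 11 N. TCP is now at 154.2 (nose ≈51). I continue until the stub lands, which shows as a force rise.

```bash
python3 - <<'E'
from h import *
base=np.load('base.npy')
z,d,log=feel(502.3,193.8,153,146.5,0.5,5,17,base); print(z,d.round(1))
for l in log: print(*l)
s=bot.read_state(); print(s['t'],s['tcp_pos'],s['moment'],s['width'])
bot.pause(.15)
for n in('scene','side'):
    im=bot.camera(n); cv2.imwrite(f'pics/{n}4.png',im[:,:,::-1])
cv2.imwrite('pics/c4.png',np.hstack([cv2.resize(cv2.imread(f'pics/{n}4.png')[y:y+120,x:x+80],None,fx=5,fy=5,interpolation=cv2.INTER_CUBIC) for n,x,y in(('scene',345,210),('side',240,235))]))
E
```

```text
148.5 [-5.4 -3.7 19.3]
152.5 -2.6 -2.6 11.3
152.0 -2.9 -3.0 11.7
151.5 -3.8 -2.7 11.2
151.0 -2.7 -2.6 11.9
150.5 -3.1 -2.8 12.1
150.0 -2.9 -2.8 11.9
149.5 -3.9 -3.6 12.9
149.0 -4.6 -4.0 15.4
148.5 -5.4 -3.7 19.3
27.6333 [502.92083078 194.13916184 150.70375785] [-1.09904773  2.70580895  0.05616297] 25.671716392203916
```

View pics/c4.png

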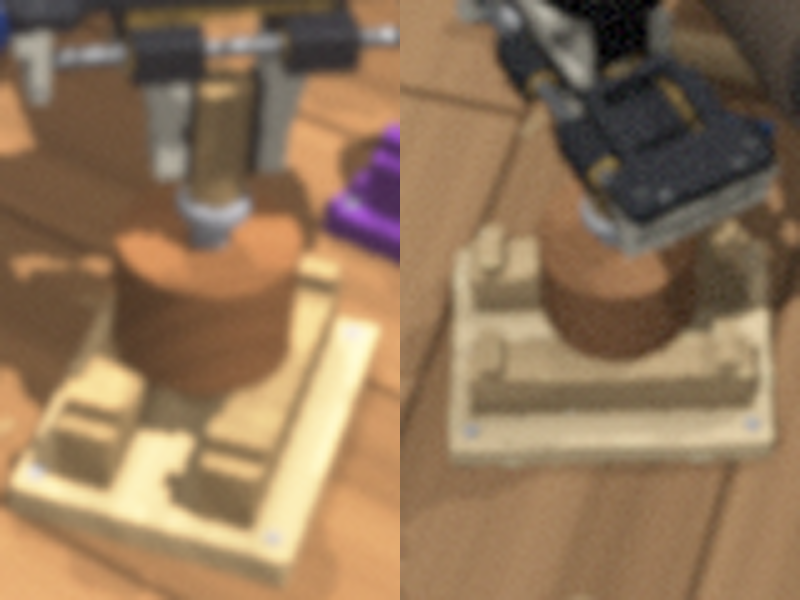

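Force rose at TCP 150.7 (nose ≈47.7, expected stop at 48), so the stub has landed on the base, fully clear. I withdraw and return above the block.

```bash
python3 - <<'E'
from h import *
np.set_printoptions(precision=1,suppress=True)
bot.line_to([502.3,193.8,175],30)
print(bot.read_state()['contact_force'])
bot.line_to([502.3,193.8,258],80)
s=bot.read_state(); print(s['t'],s['contact_force'],s['moment'],s['width'])
bot.move_ptp([555.6,-208.7,258],grip_q(np.radians(100)))
bot.line_to([555.6,-208.7,223],60)
bot.pause(.2)
s=bot.read_state(); print(s['t'],s['tcp_pos'],s['contact_force'],s['moment'])
np.save('T5.npy',tcpT(s))
for n in('scene','side','wrist'):
    im=bot.camera(n); cv2.imwrite(f'pics/{n}5.png',im[:,:,::-1])
cv2.imwrite('pics/c5.png',np.hstack([cv2.resize(cv2.imread(f'pics/{n}5.png')[y:y+100,x:x+70],None,fx=5,fy=5,interpolation=cv2.INTER_CUBIC) for n,x,y in(('scene',210,150),('side',267,120))]))
P=s['tcp_pos']-np.array([0,0,103.]); print(P,proj('scene',P),proj('side',P),proj('wrist',P,tcpT(s)))
E
```

```text
[ 0.5 -0.9 -2.5]
30.1083 [ 0.2  0.  -2. ] [-0.   0.1 -0. ] 25.45637432283028
32.5417 [ 555.8 -208.8  223.5] [-0.4 -0.3 -1.9] [0. 0. 0.]
[ 555.8 -208.8  120.5] [246.9 205.8] [302.8 172.1] [315.6 235.1]
```

View pics/c5.png

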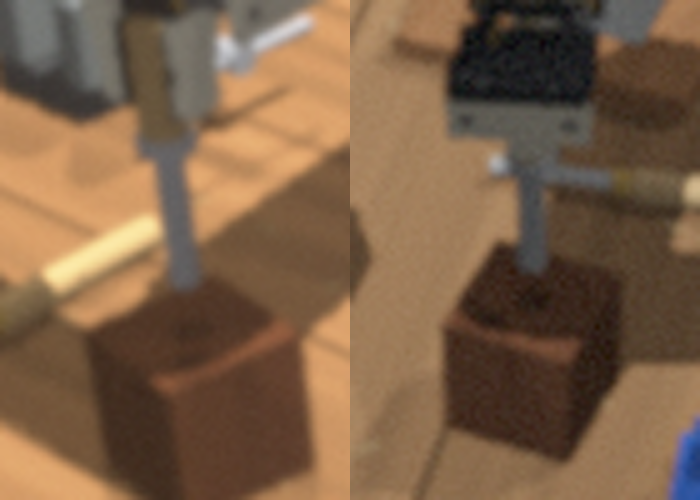

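View pics/wrist5.png

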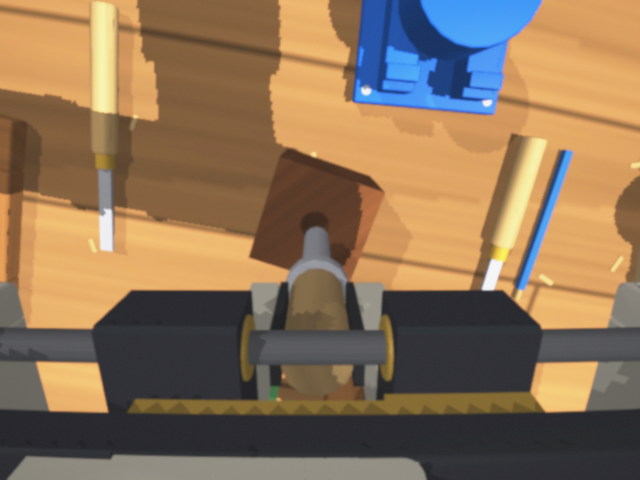

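The drift hangs straight; the nose is at scene (246.9,206.6), side (303.3,173.2) and wrist (316,233), as predicted. The hole is at wrist (315,221), right below. I insert with force checks.

```bash
python3 - <<'E'
from h import *
np.set_printoptions(precision=1,suppress=True)
T=np.load('T5.npy'); print('hole expected wrist px',proj('wrist',[555.8,-208.8,90],T), 'hole by wrist',onz(ray('wrist',(315,221),T),90))
base=np.array(bot.read_state()['contact_force'])
x,y=555.4,-208.8
z,d,log=feel(x,y,223,183,2,40,5,base); print(z,d)
if z<183.1:
    z,d,log=feel(x,y,183,118,5,40,6,base); print(z,d)
    if z<118.1: z,d,log=feel(x,y,118,108,0.7,12,4,base); print(z,d)
for l in log[-5:]: print(*l)
s=bot.read_state(); print(s['t'],s['tcp_pos'],s['moment'])
E
```

```text
hole expected wrist px [315.7 223.9] hole by wrist [ 553.6 -209.7   90. ]
183 [ 0.3  0.1 -0.2]
118 [ 1.3 -0.9 -0.4]
112.39999999999998 [-2.1  0.4  7.6]
115.2 0.5 0.5 -0.6
114.5 0.5 -0.1 -0.4
113.8 0.7 0.5 0.2
113.1 -0.5 -0.1 1.6
112.4 -2.1 0.4 7.6
43.2667 [ 555.6 -208.9  113.1] [0.6 0.8 0. ]
```

The collar seated at TCP z≈113.1, the height at which I grasped it. I release, retreat and check.

```bash
python3 - <<'E'
from h import *
np.set_printoptions(precision=1,suppress=True)
bot.line_to([555.4,-208.8,113],10)
bot.move_gripper(60)
bot.line_to([555.4,-208.8,200],80)
bot.line_to([555.4,-208.8,300],150)
bot.pause(.2)
s=bot.read_state(); print(s['t'],s['tcp_pos'],s['contact_force'],s['width'])
T=tcpT(s); np.save('T6.npy',T)
for n in('scene','side','wrist'):
    im=bot.camera(n); cv2.imwrite(f'pics/{n}6.png',im[:,:,::-1])
cv2.imwrite('pics/c6.png',np.hstack([cv2.resize(cv2.imread(f'pics/{n}6.png')[y:y+100,x:x+70],None,fx=5,fy=5,interpolation=cv2.INTER_CUBIC) for n,x,y in(('scene',215,170),('side',270,140))]))
cv2.imwrite('pics/c6w.png',cv2.resize(cv2.imread('pics/wrist6.png')[110:270,230:400],None,fx=3,fy=3))
cv2.imwrite('pics/c6s.png',np.hstack([cv2.resize(cv2.imread(f'pics/{n}6.png')[y:y+95,x:x+90],None,fx=4,fy=4,interpolation=cv2.INTER_CUBIC) for n,x,y in(('scene',340,235),('side',240,255))]))
print(proj('wrist',[555.5,-209,160],T))
E
```

```text
46.55 [ 555.  -208.7  298.9] [ 0.1  0.2 -0.4] 60.15629356505372
[315.1 223.1]
```

View pics/c6.png

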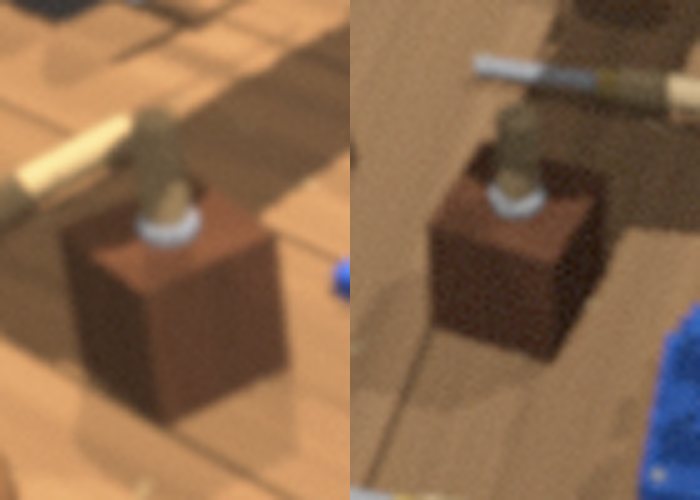

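View pics/c6w.png

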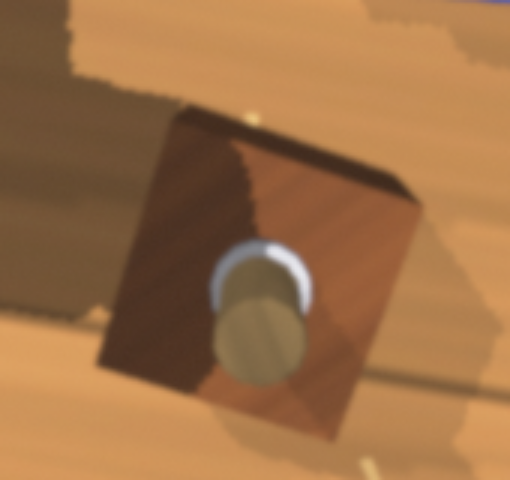

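View pics/c6s.png

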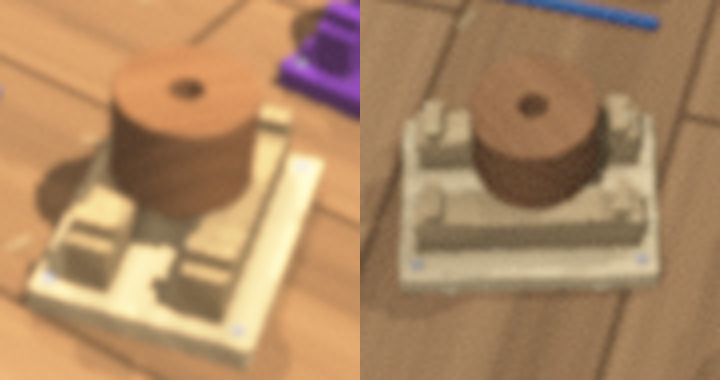

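View pics/scene6.png

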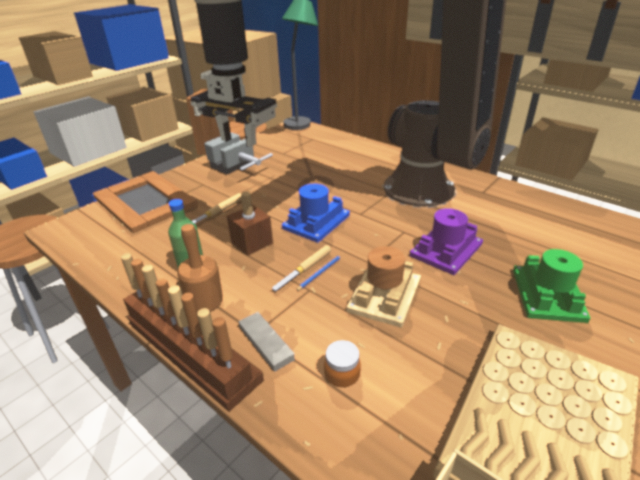

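The drift hangs upright. Its handle top is at wrist (316.5,223), where it was at first, and the collar sits on the block in both views. The bystanders and the head have not moved. I hand in.

```bash
python3 - <<'E'
from h import *
bot.close_job(); print(bot.read_state()['t'])
E
```

```text
the job is handed in; nothing more can be done
the job is handed in; nothing more can be done
```

The stub is pushed out and resting on the stand's base, the drift is back in its block, and the job was handed in at about 47 s of the 64 s allowed. No verdict was reported.

- **Pushing the stub:** The nose went into the bore at (502.3, 194.2) on the first try, with no rim contact. It met the stub with the nose at a height of about 79.5 mm. It then pushed with a steady push of about 11 N. The force rose to about 20 N (limit 40 N) when the stub landed, with the nose at about 47.7 mm against the expected stop of 48 mm. The landing was judged from force and height; no camera sees the stub itself.
- **Drift back in the block:** The collar seated at the same gripper height as when I took it, about 113 mm. The last pictures show it upright with the collar on the block and the handle top within about 1.5 px of where it should be.
- **Everything else:** The head and stand look unmoved in close-up, and the bystanders show no change in the last picture. The gripper is open about 140 mm above the drift and touches nothing.
- **Disagreements:** The hole's position differed by about 2–4 mm between views. There was also a sideways force of 3–5 N from the bore wall while pressing. Neither caused any trouble.

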